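Feed a tip box into its gravity lane

ROBOT

A 6-joint arm with a two-finger parallel gripper is mounted at the origin on the work surface. World frame = base frame: x ahead of the robot, y to its left, z up, the work surface at z = 0. Lengths are in mm, angles in rad, forces in N, time in s.
With the tool pointing down it reaches from about 350 to 875 mm from the base axis. Payload 4.2 kg.
Tool frame: the origin (TCP) lies midway between the tips of the shut fingers; the grasp point (between the pads) lies 19 mm behind it; z points along the fingers, y is the direction in which the jaws open and shut (so a half turn about z gives the same grasp; the last joint's range is limited). The gripper opens to 85 mm and grips with 20 to 120 N. Pads are 22 mm wide; open, the fingers measure 114 mm over their backs; the gripper's body (76 mm by 85 mm) begins 54 mm behind the grasp point. The pads swing forward as they close: fully open they stand 13 mm farther back than shut.
Start: joints at [-1.006, 0.385, 0.008, 0, -1.194, -0.259], TCP at [188.176, -595.977, 231.312] pointing down, gripper open.
Joint ranges: [-3.14, 3.14], [-1.21, 2.06], [-1.07, 1.41], [-3.16, 2.05], [-2.99, -0.16], [-3.1, 3.1]. Speed limits (rad/s): [2.79, 2.79, 3.14, 3.14, 3.14, 3.14].

INTERFACE

Orientations are given as a unit quaternion [x, y, z, w].
In Python, from bench import arm gives the robot as it stands. The module is installed in compiled form; this text tells all that it offers.
- The arm moves only by the tool drive_tool, never from a script. Its argument "moves" is a list that holds one entry, the list of rows, each a list of 7 numbers: the opening, from 0 (shut) to 1 (fully open), then the shift along the tool's x, y, z in m, then the turn, a rotation vector about the tool's x, y, z in rad. In form: [[[hand, dx, dy, dz, wx, wy, wz], ...]]. A call has 1 to 20 rows; each row shifts and turns the pose as measured when the row begins, along the tool's axes as they then stand; what a row does not reach is not made up. A row lasts 1/10 s, in which the tool goes at most 50 mm and 8.59 degrees, less where a joint would pass 70% of its speed; a pose out of reach is approached as far as the arm can. A call with a gripper value outside its range is refused whole. The fingers move at their own pace and stop on an object; the grip force is fixed at half the most. Time passes only in rows, so rows that do not move let the fingers close. It gives the time, the measured TCP pose, the force and the opening at its end, in the units of the state.
- arm.read_state(): the state, without advancing time (a new reading comes with each control period).
- arm.get_image(name): name is "scene" or "side" or "wrist"; returns (picture, depth): 420x560x3 uint8, red, green, blue; 420x560 float32, mm along the optical axis (not along the pixel's ray), 0 where there is no reading.
- arm.camera_params(name): a dict with "fov_y" (degrees; the focal length in pixels is half the picture's height over the tangent of half this angle, whatever the lens; pixels are square), "cx", "cy" (the principal point, pixels), "world_from_camera" (4x4, takes a point from camera to world coordinates); the wrist camera has in their place "T_tool_cam" (4x4, takes a point from camera to tool coordinates, whose origin is the TCP and whose axes are the flange's). Camera axes: x right, y down, z forward; pixel columns grow to the right and rows downward; lengths in mm; the calibration is good to about 2 mm. A picture is of the moment at which its call begins: read the wrist's pose just before it. camera_params takes no time and is no camera call.
- arm.job_done(): hands the job in, once; it reports no verdict.
The state is a dict: "clock": time; "joints": joint angles; "joint_vel": joint speeds; "joint_efforts": joint torques, N m; "position": TCP position; "ee_rot": TCP orientation; "contact_force": force on the tool from outside, world axes, zero at the start; "wrist_torque": the same for the moment, N m; "gripper_width": finger opening in mm.
Only numpy, scipy, OpenCV 4.12 (cv2) and the standard library are available. Lean on these libraries where they do the work, as an engineer would, in place of code of your own. Each camera call takes 0.05 s, during which the arm holds its last target.

TASK

Restock the sloped dispenser rack: get the loose blue-lidded tip box from the rack's flat loading deck into the lane where the other blue box already waits, so that it slides down and comes to rest flat on the lane right behind that box. Leave the waiting blue and yellow boxes at the stop in their lanes, and do not disturb the green box and the beaker on the bench.

Things in the scene. Friction and masses are not known exactly. Their poses are not given: they have to be found in the camera images.
- rack: dispenser rack fixed on the bench. Origin at bench height (z = 0), midway across, under the crest where deck meets lanes. Its x is level, pointing downhill along the lanes, y across, z up. Deck: flat, grey, no rims, ordinary friction, top 130 mm above the bench, x -220 to 0 mm, y -111 to +111 mm
- lane_left (a point): top end of a roller lane: the point on the crest (rack x = 0, 130 mm above the bench) at the lane's middle, rack y = +53.5 mm. 20 degrees steep, slippery, 300 mm long, 105 mm wide between walls 4 mm thick and 30 mm high that begin at the crest; end stop 36 mm high. A box whose middle is pushed past the crest tips over it and slides down by itself
- lane_right (a point): top end of a roller lane: the point on the crest (rack x = 0, 130 mm above the bench) at the lane's middle, rack y = -53.5 mm. Otherwise like lane_left; one divider wall stands between them
- refill_mid (a point): the loose box to be fed: closed pipette-tip box, 120 mm long (its x), 80 mm wide (its y), 62 mm high (its z), white base 40 mm high under a blue lid, about 0.3 kg. The point is the box's centre, 31 mm above its underside. It starts flat on the deck, more or less between the two lanes, a little turned
- stock_blue_mid (a point): box waiting in one of the two lanes (either one), lying on the slope against the stop, its x pointing down the lane: closed pipette-tip box, 120 mm long (its x), 80 mm wide (its y), 62 mm high (its z), white base 40 mm high under a blue lid, about 0.3 kg. The point is the box's centre, 31 mm above its underside
- stock_yellow_mid (a point): box waiting in the other lane, lying on the slope against the stop, its x pointing down the lane: closed pipette-tip box, 120 mm long (its x), 80 mm wide (its y), 62 mm high (its z), white base 40 mm high under a yellow lid, about 0.3 kg. The point is the box's centre, 31 mm above its underside
- spare_green: pipette-tip box with a green lid, not part of the job, 120 x 80 x 62 mm, lying on the bench beyond the rack. Origin at the centre of its underside
- beaker: glass beaker, 84 mm across, 100 mm high, standing on the bench beyond the rack's deck. Origin at the centre of its underside
Things that resemble listed ones, but are neither listed nor needed, are in the scene too. Leave any pink or red look-alike of the part that bears refill_mid alone.

How it is judged:
By the outcome, as a careful person would: the job done as asked, in the order asked, and still so for the second after the job is handed in, with the robot touching nothing.
It also fails if it takes over 45 s, if anything falls off the work surface, if the arm or the gripper's body presses on something with over 40 N, if the wrist force passes 120 N, or if a joint passes its speed limit or range.

## Working session

There is one attempt and no reset: what is moved stays moved. The work goes in short steps, Python scripts to look and compute and a tool call to move; the robot and the scene stay as the last step left them, time stands still between calls to the robot, and variables do not carry over. Pictures are saved under pics/ and viewed, and the job is handed in when it is done.

Besides the shell and the picture viewer there is one more tool, called after "Emit:" as name(argument=value, ...) on one line, values as JSON. drive_tool: Moves the arm, as the interface text tells. Its arguments: {"type":"object","properties":{"moves":{"type":"array","items":{"type":"array","items":{"type":"array","items":{"type":"number"}}}}},"required":["moves"]}

```bash
mkdir -p pics
cat > h.py <<'E'
import numpy as np, cv2
from bench import arm
def K(n):
    p=arm.camera_params(n); return 210/np.tan(np.radians(p['fov_y'])/2),p['cx'],p['cy'],p
def snap(n,tag):
    im,d=arm.get_image(n); cv2.imwrite(f'pics/{tag}.png',im[:,:,::-1]); np.save(f'pics/{tag}.npy',d); return im,d
def pt(n,d,u,v):
    f,cx,cy,p=K(n); z=d[int(v),int(u)]; c=np.array([(u-cx)/f*z,(v-cy)/f*z,z,1]); return (np.array(p['world_from_camera'])@c)[:3]
def cloud(n,d):
    f,cx,cy,p=K(n); v,u=np.mgrid[:420,:560]; c=np.stack([(u-cx)/f*d,(v-cy)/f*d,d,np.ones_like(d)],-1)
    return (c@np.array(p['world_from_camera']).T)[...,:3]
E
python3 - <<'E'
from h import *
for n in('scene','side'):
    snap(n,n+'0'); print(K(n))
s=arm.read_state();print(s)
E
```

```text
(np.float64(486.47304837910565), 285.2709345142636, 211.65971393300472, {'fov_y': 46.69764703205176, 'cx': 285.2709345142636, 'cy': 211.65971393300472, 'world_from_camera': array([[ 1.92567758e-01,  7.02425642e-01, -6.85212285e-01,
         1.43614169e+03],
       [ 9.81226870e-01, -1.30322869e-01,  1.42161102e-01,
        -9.71890803e+01],
       [ 1.05587724e-02, -6.99724351e-01, -7.14334897e-01,
         9.85734484e+02],
       [ 0.00000000e+00,  0.00000000e+00,  0.00000000e+00,
         1.00000000e+00]])})
(np.float64(382.7748797123129), 282.2634887551299, 208.0485297617722, {'fov_y': 57.50057756390357, 'cx': 282.2634887551299, 'cy': 208.0485297617722, 'world_from_camera': array([[-9.89341033e-01, -1.07632201e-01,  9.80797097e-02,
         5.28220062e+02],
       [-1.45383018e-01,  6.91921879e-01, -7.07183068e-01,
         6.94228909e+02],
       [ 8.25217321e-03, -7.13904351e-01, -7.00194601e-01,
         7.41692766e+02],
       [ 0.00000000e+00,  0.00000000e+00,  0.00000000e+00,
         1.00000000e+00]])})
{'clock': 0.1, 'joints': array([-1.00642882e+00,  3.85462830e-01,  6.74769647e-03, -3.83949491e-04,
       -1.19398824e+00, -2.58611966e-01]), 'joint_vel': array([ 0.00140868, -0.00253811,  0.00495819,  0.00264944,  0.00063978,
       -0.0003536 ]), 'joint_efforts': array([-4.91454557e-04, -3.93322241e+01,  1.88927972e+01,  4.19795573e+00,
       -2.59591034e-03,  4.70539788e-06]), 'position': array([ 187.9873602 , -595.51378463,  230.34291116]), 'ee_rot': array([-1.52212914e-01,  9.88347251e-01,  9.45301300e-04, -2.17842089e-04]), 'contact_force': array([ 0.10571275, -1.06116046, -0.0679972 ]), 'wrist_torque': array([-0.00356154,  0.00800072, -0.03237671]), 'gripper_width': 85.28872693377005}
```

View pics/scene0.png

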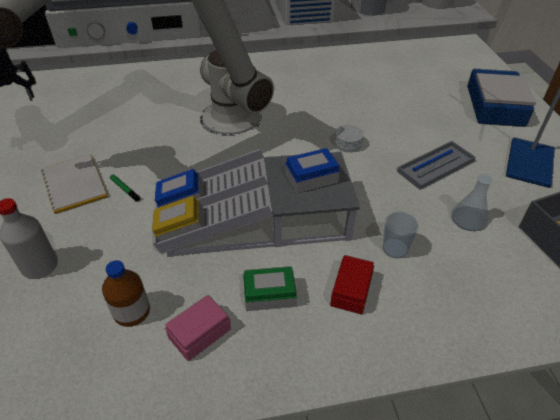

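View pics/side0.png

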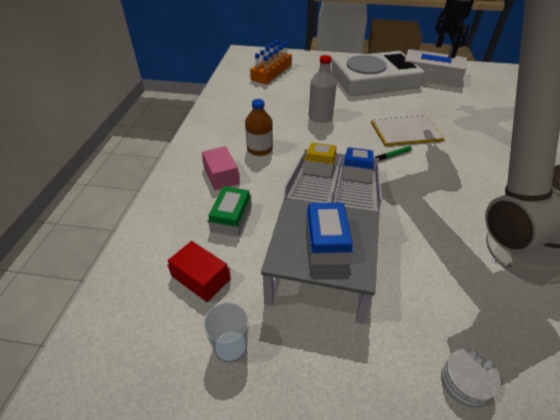

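The scene view shows the loose blue box on the deck at about (313,165), the waiting blue box at (177,185) in the lane nearer the robot, and yellow at (175,212). Next I measure the deck edges and the box tops.

```bash
cat > m.py <<'E'
from h import *
def blue(im):
    h=cv2.cvtColor(im,cv2.COLOR_RGB2HSV); return (h[...,0]>105)&(h[...,0]<125)&(h[...,1]>150)&(h[...,2]>70)
def meas(tag,n):
    im=cv2.imread(f'pics/{tag}.png')[:,:,::-1]; d=np.load(f'pics/{tag}.npy'); C=cloud(n,d)
    return im,d,C
def lid(C,d,lo,hi,box):
    m=(d>0)&(C[...,2]>lo)&(C[...,2]<hi)&(C[...,0]>box[0])&(C[...,0]<box[1])&(C[...,1]>box[2])&(C[...,1]<box[3])
    P=C[m]; r=cv2.minAreaRect(P[:,:2].astype(np.float32)); return len(P),np.median(P[:,2]),r
E
python3 - <<'E'
from m import *
for tag,n in(('scene0','scene'),('side0','side')):
    im,d,C=meas(tag,n)
    print(n,'box top',lid(C,d,185,200,(250,700,-300,250)))
    print('deck',lid(C,d,124,136,(250,800,-60,300)))
f=lambda n,t,*uv:[print(n,q,pt(n,np.load(f'pics/{t}.npy'),*q).round(0)) for q in uv]
f('scene','scene0',(177,181),(175,209),(313,160),(265,158),(349,180),(354,206),(275,208),(300,200),(400,235),(270,290))
f('side','side0',(322,151),(359,158),(330,222),(290,240),(270,270),(373,280))
E
python3 - <<'E'
import cv2
a=cv2.imread('pics/scene0.png')[130:260,140:370];cv2.imwrite('pics/c1.png',cv2.resize(a,None,fx=3.4,fy=3.4,interpolation=2))
a=cv2.imread('pics/side0.png')[130:330,250:400];cv2.imwrite('pics/c2.png',cv2.resize(a,None,fx=3,fy=3,interpolation=2))
E
```

```text
scene box top (934, np.float64(192.0142810243094), ((508.7362365722656, 164.20004272460938), (82.5060043334961, 117.37543487548828), 9.578967094421387))
deck (3813, np.float64(129.92032618849714), ((508.2510681152344, 104.62545013427734), (326.33544921875, 230.28504943847656), 86.03337097167969))
side box top (1658, np.float64(190.5463362265357), ((507.0393981933594, 162.70785522460938), (76.30010986328125, 116.87313842773438), 10.229905128479004))
deck (6318, np.float64(128.4292260590094), ((509.4285583496094, 106.71479797363281), (320.3922424316406, 222.32447814941406), 86.1904525756836))
scene (177, 181) [ 430. -186.  109.]
scene (175, 209) [ 533. -195.  107.]
scene (313, 160) [509. 165. 194.]
scene (265, 158) [401.  58. 129.]
scene (349, 180) [529. 262. 127.]
scene (354, 206) [625. 247. 127.]
scene (275, 208) [597.  51. 129.]
scene (300, 200) [581. 118. 129.]
scene (400, 235) [716. 339. 100.]
scene (270, 290) [790.   4.  61.]
side (322, 151) [ 540. -177.  115.]
side (359, 158) [ 440. -154.  120.]
side (330, 222) [506. 162. 191.]
side (290, 240) [584. 168. 129.]
side (270, 270) [613. 251. 129.]
side (373, 280) [413. 244. 129.]
```

View pics/c1.png

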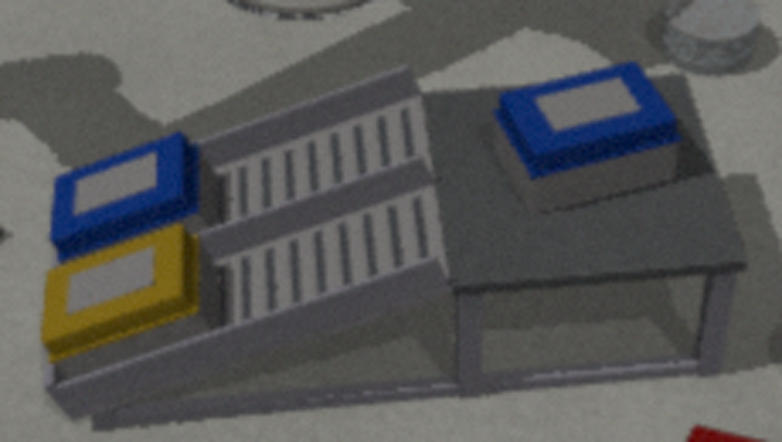

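View pics/c2.png

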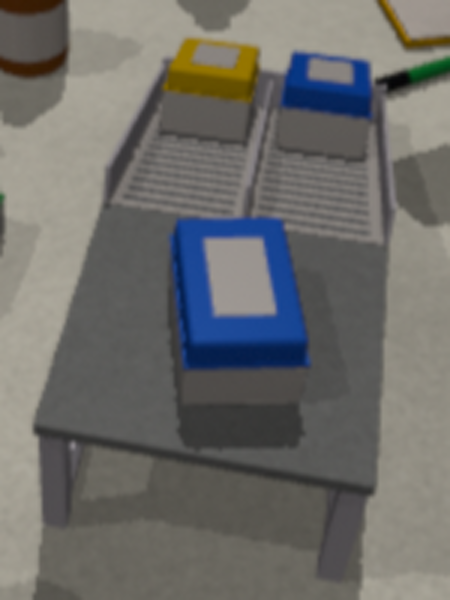

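```bash
cat >> h.py <<'E'
def onz(n,u,v,z):
    f,cx,cy,p=K(n); T=np.array(p['world_from_camera']); r=T[:3,:3]@np.array([(u-cx)/f,(v-cy)/f,1]); o=T[:3,3]
    return o+r*(z-o[2])/r[2]
E
python3 - <<'E'
from m import *
R=np.array([[0,-111],[0,111],[-220,111],[-220,-111]],float)
for n,uv in(('scene',[(265,157),(273.8,213.8),(359,208),(343,152)]),('side',[(377.7,211),(285,199),(263.3,273.3),(374.3,293.3)])):
    W=np.array([onz(n,*q,130)[:2] for q in uv]); print(W.round(1).tolist())
    a=R-R.mean(0);b=W-W.mean(0);U,S,V=np.linalg.svd(a.T@b);r=V.T@U.T
    t=W.mean(0)-r@R.mean(0); print(n,t,np.degrees(np.arctan2(r[1,0],r[0,0])),'res',np.abs(b-a@r.T).max())
    print('lane_right',t+r@[0,-53.5])
E
```

```text
[[397.5, 58.7], [617.4, 44.1], [636.2, 255.8], [415.0, 277.4]]
scene [507.37895485  49.38637528] -94.76733237481083 res 3.8892078983918594
lane_right [454.06404308  53.83274272]
[[398.3, 52.6], [612.0, 45.5], [624.0, 261.3], [411.4, 274.6]]
side [505.63681061  48.6554034 ] -93.00866883105243 res 5.015924100787231
lane_right [452.21055474  51.46346047]
```

Emit:
drive_tool(moves=[[[1,-0.031,0.037,-0.003,0,0,0],[1,-0.031,0.037,-0.003,0,0,0],[1,-0.031,0.037,-0.003,0,0,0],[1,-0.031,0.037,-0.003,0,0,0],[1,-0.031,0.037,-0.003,0,0,0],[1,-0.031,0.037,-0.003,0,0,0],[1,-0.031,0.037,-0.003,0,0,0],[1,-0.031,0.037,-0.003,0,0,0],[1,-0.031,0.037,-0.003,0,0,0],[1,-0.031,0.037,-0.003,0,0,0],[1,-0.031,0.037,-0.003,0,0,0],[1,-0.031,0.037,-0.003,0,0,0],[1,-0.031,0.037,-0.003,0,0,0],[1,-0.031,0.037,-0.003,0,0,0],[1,0,0,0,0,0,-0.145],[1,0,0,0,0,0,-0.145],[1,0,0,0,0,0,-0.145],[1,0,0,0,0,0,-0.145],[1,0,0,0,0,0,-0.145],[1,0,0,0,0,0,-0.145]]])

```text
clock: 2.1
position: [451.1, 53.8, 267.6]
ee_rot: [-0.563, 0.826, 0.007, -0.002]
contact_force: [-0.0, 0.2, -0.1]
gripper_width: 85.4
```

```bash
cat >> h.py <<'E'
from scipy.spatial.transform import Rotation as Ro
def plan(pos,yawy,pitch=0):
    """tool down, tool y at world angle yawy deg: delta in tool frame"""
    s=arm.read_state(); R=Ro.from_quat(s['ee_rot']).as_matrix()
    a=np.radians(yawy); y=np.array([np.cos(a),np.sin(a),0]); z=np.array([0,0,-1.]); x=np.cross(y,z)
    Rt=np.stack([x,y,z],1)
    d=R.T@(np.array(pos)-s['position'])/1000
    print('shift',d.round(4),'rot',Ro.from_matrix(R.T@Rt).as_rotvec().round(4),'| after-rot shift',(Rt.T@(np.array(pos)-s['position'])/1000).round(4),'pos',s['position'].round(1),'w',s['gripper_width'])
E
python3 - <<'E'
from h import *
plan([508,163.5,280],190)
E
```

```text
shift [-0.123  -0.0126 -0.0119] rot [ 0.0118  0.0085 -0.5492] | after-rot shift [-0.0982 -0.0751 -0.0124] pos [451.1  53.8 267.6] w 85.38557820156052
```

Emit:
drive_tool(moves=[[[1,0,0,0,0.003,0.002,-0.137],[1,0,0,0,0.003,0.002,-0.137],[1,0,0,0,0.003,0.002,-0.137],[1,0,0,0,0.003,0.002,-0.137],[1,-0.033,-0.025,-0.004,0,0,0],[1,-0.033,-0.025,-0.004,0,0,0],[1,-0.033,-0.025,-0.004,0,0,0],[1,0,0,0,0,0,0]]])

```text
clock: 2.9
position: [503.8, 167.5, 276.5]
ee_rot: [0.773, -0.634, -0.002, 0.002]
contact_force: [-0.8, -0.1, -0.2]
gripper_width: 85.3
```

Run:
```python
from m import *
plan([508,163.5,280],190)
s=arm.read_state(); print(s['joints'].round(2))
im,d=snap('wrist','w1'); p=arm.camera_params('wrist'); print(p['fov_y'],p['cx'],p['cy'],np.array(p['T_tool_cam']).round(3).tolist())
T=np.eye(4);T[:3,:3]=Ro.from_quat(s['ee_rot']).as_matrix();T[:3,3]=s['position']
W=T@np.array(p['T_tool_cam']); f=210/np.tan(np.radians(p['fov_y'])/2)
v,u=np.mgrid[:420,:560]; c=np.stack([(u-p['cx'])/f*d,(v-p['cy'])/f*d,d,np.ones_like(d)],-1); C=(c@W.T)[...,:3]
print(lid(C,d,180,204,(380,620,60,270)))
```

```text
shift [ 0.0048 -0.0033 -0.0036] rot [ 0.0064 -0.0001  0.0217] | after-rot shift [ 0.0047 -0.0035 -0.0035] pos [503.8 167.5 276.5] w 85.27417184466944
[ 0.63  0.2  -0.14 -0.   -1.24 -0.43]
67.67253974062676 278.0990247232493 210.78565298933975 [[0.0, -0.945, -0.326, 84.605], [1.0, 0.0, -0.001, -0.48], [0.001, -0.326, 0.945, -142.574], [0.0, 0.0, 0.0, 1.0]]
(13951, np.float64(191.91730686243133), ((507.458251953125, 161.9660186767578), (76.27562713623047, 115.45164489746094), 10.26622486114502))
```

View pics/w1.png

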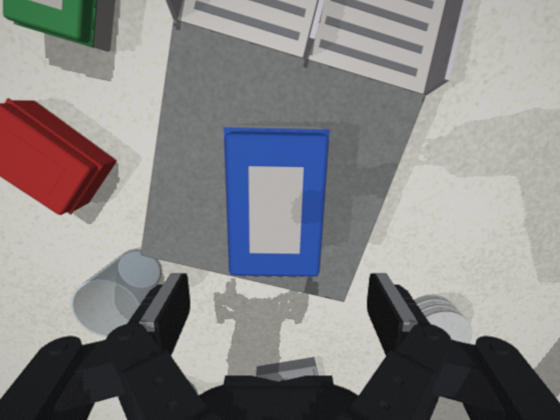

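The wrist view shows the box lid centred at about (276,202) and nearly upright. The deck corners are near (178,22), (424,95), (345,300) and (141,252). I use them to refit the rack.

```bash
python3 - <<'E'
from m import *
s=arm.read_state();p=arm.camera_params('wrist')
T=np.eye(4);T[:3,:3]=Ro.from_quat(s['ee_rot']).as_matrix();T[:3,3]=s['position']
W=T@np.array(p['T_tool_cam']); f=210/np.tan(np.radians(p['fov_y'])/2)
def o(u,v,z):
    r=W[:3,:3]@np.array([(u-p['cx'])/f,(v-p['cy'])/f,1]);return (W[:3,3]+r*(z-W[2,3])/r[2])
R=np.array([[0,-111],[0,111],[-220,111],[-220,-111]],float)
P=np.array([o(*q,130)[:2] for q in [(424,95),(174,25),(141,252),(345,300)]]);print(P.round(1))
a=R-R.mean(0);b=P-P.mean(0);U,S,V=np.linalg.svd(a.T@b);r=V.T@U.T
t=P.mean(0)-r@R.mean(0);print(t,np.degrees(np.arctan2(r[1,0],r[0,0])),b-a@r.T)
print('divider base at crest',o(306,62,130))
# depth kink: deck/lane planes
d=np.load('pics/w1.npy');v,u=np.mgrid[:420,:560]; c=np.stack([(u-p['cx'])/f*d,(v-p['cy'])/f*d,d,np.ones_like(d)],-1); C=(c@W.T)[...,:3]
D=C[70:120,190:215].reshape(-1,3);print('deck z',D[:,2].mean())
E
python3 -c "
import cv2
a=cv2.imread('pics/w1.png')[0:130,140:480];cv2.imwrite('pics/c3.png',cv2.resize(a,None,fx=2.3,fy=2.3,interpolation=2))"
```

```text
[[395.4  51.9]
 [612.4  40.8]
 [627.3 250.6]
 [408.  266.7]]
[503.7850011   42.71802397] -93.64235111359932 [[ 2.3660504   2.09572114]
 [-2.18922117  5.11568834]
 [-1.23638969 -4.61794154]
 [ 1.05956046 -2.59346795]]
divider base at crest [501.67121605  46.4655922  130.        ]
deck z 130.97124594156966
```

View pics/c3.png

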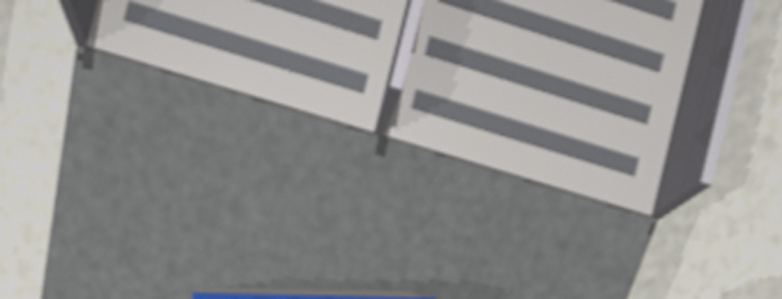

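Emit:
drive_tool(moves=[[[1,0.005,-0.003,0.02,0.006,0,0.018],[1,0,0,0.03,0,0,0],[1,0,0,0,0,0,0]]])

```text
clock: 3.25
position: [504.7, 159.8, 224.5]
ee_rot: [0.767, -0.642, -0.001, 0.002]
contact_force: [-0.8, -0.2, -0.2]
gripper_width: 85.3
```

Run:
```python
from m import *
plan([507.7,163,140],190.2)
s=arm.read_state()
im,d=snap('wrist','w2'); p=arm.camera_params('wrist')
T=np.eye(4);T[:3,:3]=Ro.from_quat(s['ee_rot']).as_matrix();T[:3,3]=s['position']
W=T@np.array(p['T_tool_cam']); f=210/np.tan(np.radians(p['fov_y'])/2)
v,u=np.mgrid[:420,:560]; c=np.stack([(u-p['cx'])/f*d,(v-p['cy'])/f*d,d,np.ones_like(d)],-1); C=(c@W.T)[...,:3]
print(lid(C,d,180,204,(380,620,60,270)))
```

```text
shift [-0.0027 -0.0038  0.0845] rot [ 0.0037 -0.0007 -0.0016] | after-rot shift [-0.0026 -0.0035  0.0845] pos [504.7 159.8 224.5] w 85.28246498698402
(20714, np.float64(191.90343449321463), ((507.48773193359375, 161.8903350830078), (76.35643005371094, 115.32262420654297), 10.160804748535156))
```

View pics/w2.png

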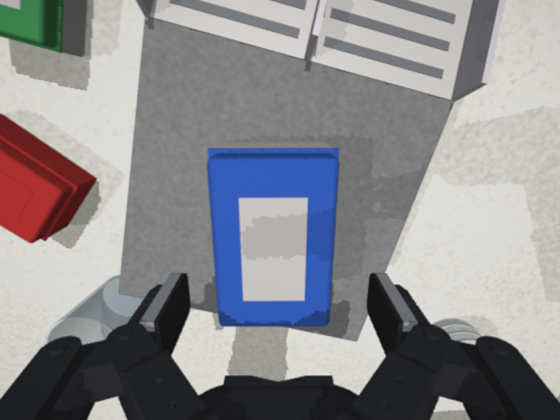

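Emit:
drive_tool(moves=[[[1,-0.002,-0.0035,0.02,0.004,0,0],[1,0,0,0,0,0,0]]])

```text
clock: 3.5
position: [510.4, 162.2, 210.0]
ee_rot: [0.767, -0.642, 0.003, -0.004]
contact_force: [-1.0, -0.2, -1.5]
gripper_width: 85.1
```

Run:
```python
from h import *
plan([507.6,162.5,140],190.2)
```

```text
shift [-0.0008  0.0034  0.07  ] rot [-0.0096  0.0003 -0.0013] | after-rot shift [-0.0008  0.0027  0.07  ] pos [510.4 162.2 210. ] w 85.11652221814079
```

Emit:
drive_tool(moves=[[[1,0,0.0025,0,-0.009,0,0],[1,0,0,0,0,0,0]]])

```text
clock: 3.7
position: [509.1, 161.7, 213.7]
ee_rot: [0.767, -0.642, 0.001, -0.002]
contact_force: [0.2, -0.2, 0.0]
gripper_width: 85.2
```

Run:
```python
from h import *
plan([507.6,162.5,140],190.2)
print(arm.read_state()['contact_force'])
```

```text
shift [-0.001   0.0017  0.0737] rot [-0.005   0.0011 -0.001 ] | after-rot shift [-0.0011  0.0013  0.0737] pos [509.1 161.7 213.7] w 85.18416140170395
[ 0.24544102 -0.1646593   0.02950242]
```

Emit:
drive_tool(moves=[[[1,0,0.0013,0.01,-0.004,0,0],[1,0,0,0.01,0,0,0],[1,0,0,0,0,0,0]]])

```text
clock: 4.0
position: [508.6, 161.8, 194.9]
ee_rot: [0.767, -0.642, 0.001, -0.003]
contact_force: [0.6, 0.1, -0.6]
gripper_width: 85.5
```

Run:
```python
from h import *
plan([507.6,162.5,140],190.2)
print(arm.read_state()['contact_force'])
snap('wrist','w3')
```

```text
shift [-0.0007  0.0011  0.0549] rot [-0.0052  0.0029 -0.001 ] | after-rot shift [-0.0009  0.0009  0.0549] pos [508.6 161.8 194.9] w 85.51703458034248
[ 0.59109442  0.05605081 -0.63571962]
```

View pics/w3.png

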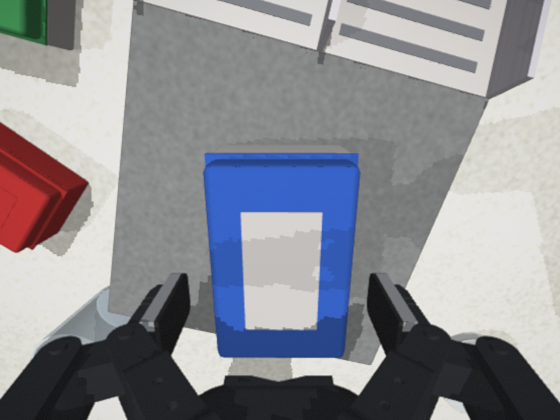

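Emit:
drive_tool(moves=[[[1,0,0.0013,0.01,-0.003,0,0],[1,0,0,0.01,0,0,0],[1,0,0,0.0,0,0,0]]])

```text
clock: 4.35
position: [507.6, 161.8, 173.7]
ee_rot: [0.767, -0.642, -0.0, -0.002]
contact_force: [-0.2, -0.0, 0.4]
gripper_width: 85.6
```

Run:
```python
from h import *
plan([507.6,162.5,140],190.2)
print(arm.read_state()['contact_force'])
snap('wrist','w4')
```

```text
shift [-0.0006 -0.      0.0337] rot [-0.0026  0.0028 -0.0006] | after-rot shift [-0.0007 -0.0001  0.0337] pos [507.6 161.8 173.7] w 85.64447666923702
[-0.18298794 -0.02391631  0.41650067]
```

View pics/w4.png

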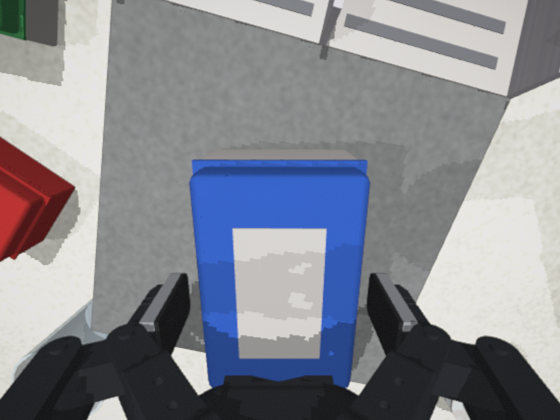

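The box spans columns 191–369 and sits centred between the fingers (188–369). I continue down and grip.

Emit:
drive_tool(moves=[[[1,0,0.0003,0.008,0,0,0],[1,0,0,0.008,0,0,0],[1,0,0,0.008,0,0,0],[1,0,0,0.006,0,0,0],[1,0,0,0,0,0,0]]])

```text
clock: 4.9
position: [507.8, 162.0, 141.6]
ee_rot: [0.767, -0.642, 0.0, -0.002]
contact_force: [0.1, -0.2, 0.7]
gripper_width: 85.4
```

Emit:
drive_tool(moves=[[[0,0,0,0,0,0,0],[0,0,0,0,0,0,0],[0,0,0,0,0,0,0],[0,0,0,0,0,0,0],[0,0,0,0,0,0,0],[0,0,0,-0.015,0,0,0],[0,0,0,-0.015,0,0,0],[0,0,0,0,0,0,0]]])

```text
clock: 5.7
position: [506.0, 161.3, 170.3]
ee_rot: [0.767, -0.642, -0.001, 0.0]
contact_force: [0.5, -0.2, -2.9]
gripper_width: 78.7
```

Run:
```python
from h import *
plan([452.9,70,170],176.2)
print(arm.read_state()['contact_force'],arm.read_state()['joints'].round(2))
snap('wrist','w5');snap('side','s5')
```

```text
shift [0.0805 0.0683 0.0003] rot [0.0024 0.0016 0.243 ] | after-rot shift [0.0946 0.0469 0.0003] pos [506.  161.3 170.3] w 78.66814228626892
[ 0.5022106  -0.17307347 -2.92374333] [ 0.61  0.28 -0.31 -0.   -0.98 -0.43]
```

View pics/s5.png

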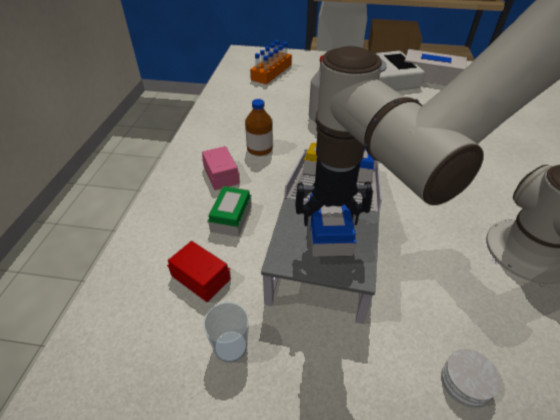

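View pics/w5.png

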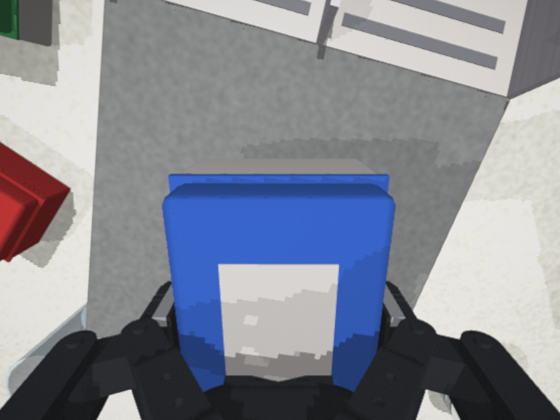

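Emit:
drive_tool(moves=[[[0,0,0,-0.012,0,0,0],[0,0,0,0,0.001,0.001,0.121],[0,0,0,0,0.001,0.001,0.121],[0,0.015,0.008,0,0,0,0],[0,0.02,0.01,0,0,0,0],[0,0.02,0.01,0,0,0,0],[0,0.02,0.01,0,0,0,0],[0,0.01,0.006,0,0,0,0],[0,0,0,0,0,0,0]]])

```text
clock: 6.7
position: [450.8, 76.2, 179.6]
ee_rot: [-0.68, 0.733, 0.002, -0.006]
contact_force: [-0.9, 0.0, -2.6]
gripper_width: 78.5
```

Run:
```python
from h import *
plan([452.9,70,180],176.2)
snap('wrist','w6');snap('scene','c6')
a=cv2.imread('pics/c6.png')[110:270,130:380];cv2.imwrite('pics/c6b.png',cv2.resize(a,None,fx=3,fy=3,interpolation=2))
```

```text
shift [ 0.006  -0.0026 -0.0004] rot [ 0.0108 -0.0065 -0.0097] | after-rot shift [ 0.006  -0.0025 -0.0004] pos [450.8  76.2 179.6] w 78.48119907507201
```

View pics/w6.png

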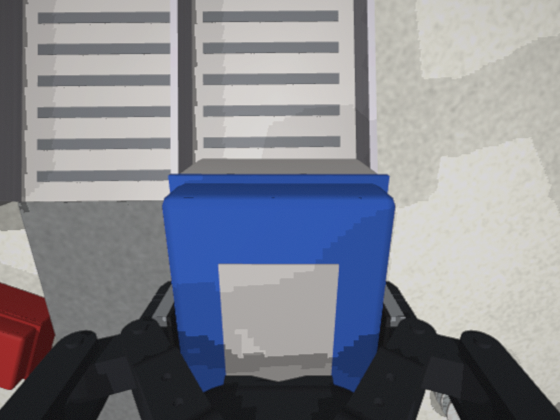

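View pics/c6b.png

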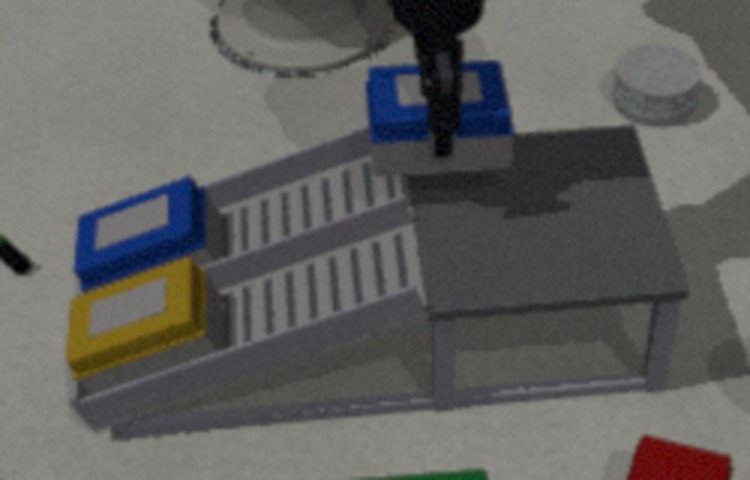

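```bash
cat >> h.py <<'E'
def wpose():
    s=arm.read_state();p=arm.camera_params('wrist')
    T=np.eye(4);T[:3,:3]=Ro.from_quat(s['ee_rot']).as_matrix();T[:3,3]=s['position']
    return T@np.array(p['T_tool_cam']),210/np.tan(np.radians(p['fov_y'])/2),p
def wonz(u,v,z):
    W,f,p=wpose(); r=W[:3,:3]@np.array([(u-p['cx'])/f,(v-p['cy'])/f,1]);return W[:3,3]+r*(z-W[2,3])/r[2]
E
python3 - <<'E'
from h import *
for q in((25,204),(100,203),(165,201)): print(wonz(*q,130).round(1))
d=np.load('pics/w6.npy');W,f,p=wpose()
for q in((100,198),(100,215),(100,240),(275,145)): 
    z=d[q[1],q[0]];print(q,(W@[ (q[0]-p['cx'])/f*z,(q[1]-p['cy'])/f*z,z,1])[:3].round(1))
for u in(195,356,): print(wonz(u,140,120))
plan([452.9,70,180],176.2)
E
```

```text
[612.2  41.9 130. ]
[564.4  44.9 130. ]
[522.8  46.8 130. ]
(100, 198) [563.9  41.8 129.4]
(100, 215) [566.3  52.8 130.3]
(100, 240) [570.7  70.1 130.5]
(275, 145) [449.8  18.3 118.4]
[500.08954297  11.12210844 120.        ]
[398.16230283  18.86223325 120.        ]
shift [ 0.0073 -0.0013 -0.0002] rot [ 0.0094 -0.0059 -0.0086] | after-rot shift [ 0.0073 -0.0013 -0.0002] pos [452.1  77.4 179.8] w 78.4334856342848
```

Emit:
drive_tool(moves=[[[0,0.006,-0.0012,0,0.006,-0.004,-0.006],[0,0,0,0.01,0,0,0],[0,0,0,0.01,0,0,0],[0,0,0,0,0,0,0]]])

```text
clock: 7.2
position: [454.7, 72.8, 157.9]
ee_rot: [-0.683, 0.73, 0.0, -0.001]
contact_force: [-0.5, -1.2, -4.7]
gripper_width: 78.7
```

Run:
```python
from h import *
plan([452.8,70,142.5],176)
```

```text
shift [0.0029 0.0017 0.0154] rot [ 0.002  -0.001   0.0031] | after-rot shift [0.0029 0.0017 0.0154] pos [454.7  72.8 157.9] w 78.66486357869037
```

Emit:
drive_tool(moves=[[[0,0.002,0.0012,0.005,0,0,0.003],[0,0,0,0.004,0,0,0],[0,0,0,0.003,0,0,0],[0,0,0,0,0,0,0]]])

```text
clock: 7.6
position: [453.2, 70.9, 143.9]
ee_rot: [-0.682, 0.731, 0.001, -0.002]
contact_force: [-1.3, -0.4, -3.5]
gripper_width: 78.4
```

Run:
```python
from h import *
plan([452.8,70,142.5],176)
print(arm.read_state()['contact_force'])
```

```text
shift [0.0009 0.0004 0.0014] rot [ 0.0035 -0.0023  0.0005] | after-rot shift [0.001  0.0004 0.0014] pos [453.2  70.9 143.9] w 78.37393378939355
[-1.26806489 -0.38329997 -3.45375135]
```

Emit:
drive_tool(moves=[[[0,0,0,0.0015,0.003,-0.002,0],[0,0,0,0,0,0,0],[1,0,0,0,0,0,0],[1,0,0,0,0,0,0],[1,0,0,0,0,0,0],[1,0,0,0,0,0,0]]])

```text
clock: 8.2
position: [456.3, 72.0, 145.5]
ee_rot: [-0.683, 0.731, -0.002, 0.004]
contact_force: [0.1, -0.8, -0.4]
gripper_width: 84.9
```

Run:
```python
from h import *
plan([452.8,70,240],176)
print(arm.read_state()['contact_force'])
snap('wrist','w7')
```

```text
shift [ 0.002   0.0026 -0.0945] rot [-0.0076  0.0026  0.0023] | after-rot shift [ 0.0022  0.0033 -0.0945] pos [456.3  72.  145.5] w 84.91598228586642
[ 0.0512639  -0.81050044 -0.44739554]
```

View pics/w7.png

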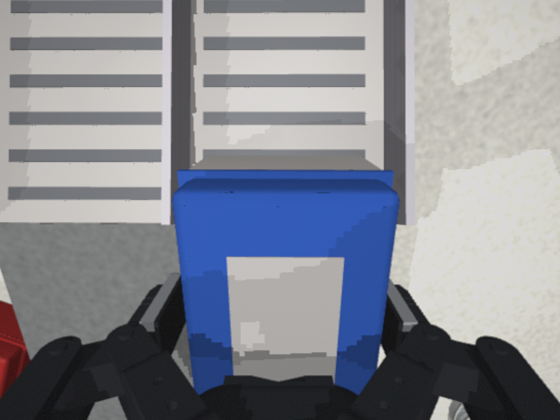

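The box now rests on the deck overhanging the lane, between the walls. I centre the fingers, rise clear and look.

Emit:
drive_tool(moves=[[[1,0,0.002,-0.006,-0.005,0.002,0],[1,0,0,-0.01,0,0,0],[1,0,0,-0.015,0,0,0],[1,0,0,-0.025,0,0,0],[1,0,0,-0.04,0,0,0],[0,0,0,-0.02,0,0,0],[0,-0.02,0,0,0,0,0],[0,-0.04,0,0,0,0,0],[0,-0.04,0,0,0,0,0],[0,0,0,0,0,0,0]]])

```text
clock: 9.25
position: [461.7, 174.2, 276.4]
ee_rot: [-0.682, 0.731, -0.002, 0.006]
contact_force: [-0.2, -0.8, -0.2]
gripper_width: 12.3
```

Run:
```python
from m import *
plan([452.8,170,240],176)
im,d=snap('wrist','w8');W,f,p=wpose()
v,u=np.mgrid[:420,:560]; c=np.stack([(u-p['cx'])/f*d,(v-p['cy'])/f*d,d,np.ones_like(d)],-1); C=(c@W.T)[...,:3]
print(lid(C,d,184,199,(380,520,-30,160)))
```

```text
shift [0.0051 0.009  0.0363] rot [-0.0118  0.006  -0.0005] | after-rot shift [0.0048 0.0086 0.0364] pos [461.7 174.2 276.4] w 12.345512134443828
(17777, np.float64(192.223351704832), ((454.1131286621094, 78.33186340332031), (100.5873031616211, 76.29518127441406), 86.12642669677734))
```

View pics/w8.png

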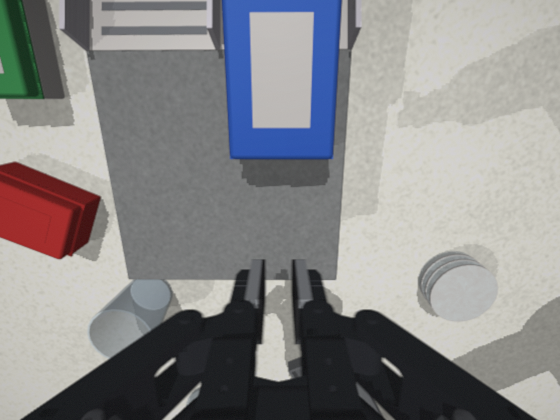

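Flat on the deck (top at z 192), aligned with the lane, rear face at world y ≈ 131. I lower the shut fingers behind it next.

Emit:
drive_tool(moves=[[[0,0,0.003,0.02,-0.006,0.003,0],[0,0,0,0.03,0,0,0],[0,0,0,0.03,0,0,0],[0,0,0,0.03,0,0,0],[0,0,0,0.005,0,0,0],[0,0,0,0,0,0,0]]])

```text
clock: 9.9
position: [460.6, 171.2, 164.0]
ee_rot: [-0.681, 0.732, -0.002, 0.007]
contact_force: [0.4, 0.3, 0.7]
gripper_width: -0.0
```

Run:
```python
from m import *
plan([458.8,155,155],176)
print(arm.read_state()['contact_force'])
im,d=snap('wrist','w9')
```

```text
shift [0.0164 0.0007 0.0089] rot [-0.0122  0.0065 -0.0024] | after-rot shift [0.0163 0.0006 0.009 ] pos [460.6 171.2 164. ] w -0.03680432075501301
[0.40967164 0.29033705 0.70120332]
```

View pics/w9.png

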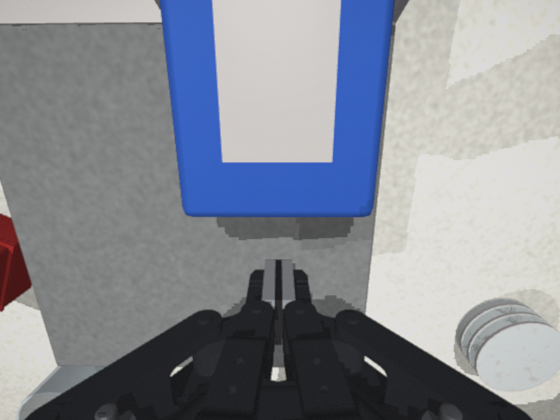

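The fingers (column 279) are centred on the rear face (184–372). I lower a little and push slowly.

Emit:
drive_tool(moves=[[[0,0.01,0,0.008,-0.006,0.003,0],[0,0.01,0,0,0,0,0],[0,0.008,0,0,0,0,0],[0,0.006,0,0,0,0,0],[0,0.006,0,0,0,0,0],[0,0,0,0,0,0,0]]])

```text
clock: 10.55
position: [461.4, 130.3, 161.5]
ee_rot: [-0.681, 0.732, -0.002, 0.011]
contact_force: [-0.4, 0.3, -1.3]
gripper_width: -0.3
```

Run:
```python
from m import *
plan([456,117,157],176)
print(arm.read_state()['contact_force'])
im,d=snap('wrist','w10')
```

```text
shift [0.0137 0.0045 0.0042] rot [-0.0176  0.0132 -0.0026] | after-rot shift [0.0137 0.0045 0.0045] pos [461.4 130.3 161.5] w -0.27342752400558584
[-0.36505517  0.31507987 -1.31919791]
```

View pics/w10.png

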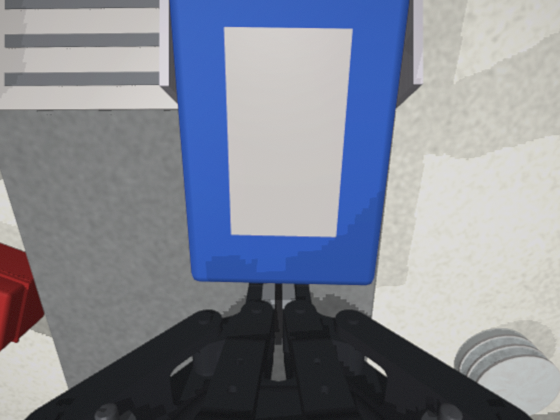

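Emit:
drive_tool(moves=[[[0,-0.002,0.003,0,-0.01,0.006,0],[0,0.007,0,0,0,0,0],[0,0.006,0,0,0,0,0],[0,0.006,0,0,0,0,0],[0,0,0,0,0,0,0]]])

```text
clock: 11.1
position: [458.3, 114.5, 162.5]
ee_rot: [-0.682, 0.731, -0.0, 0.007]
contact_force: [-0.0, 0.1, -0.8]
gripper_width: 0.2
```

Run:
```python
from m import *
plan([456,110,157],176)
print(arm.read_state()['contact_force'])
im,d=snap('wrist','w11')
```

```text
shift [0.0047 0.002  0.0054] rot [-0.0102  0.0095 -0.0003] | after-rot shift [0.0047 0.002  0.0055] pos [458.3 114.5 162.5] w 0.15496248175685248
[-0.02474232  0.13978545 -0.77637283]
```

View pics/w11.png

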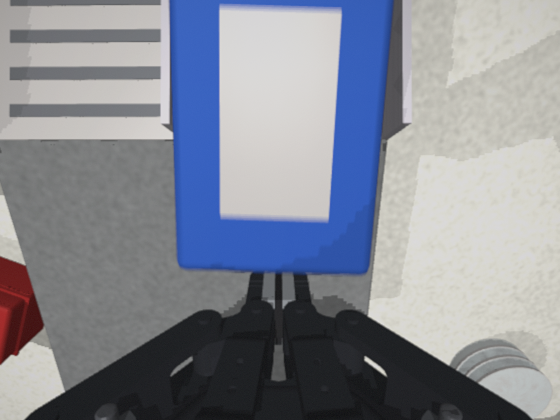

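Emit:
drive_tool(moves=[[[0,0.005,-0.001,0,0,0,0],[0,0,0,0,0,0,0],[0,0,0,0,0,0,0]]])

```text
clock: 11.45
position: [457.0, 106.8, 160.8]
ee_rot: [-0.681, 0.732, -0.0, 0.003]
contact_force: [0.8, -0.5, 0.5]
gripper_width: -0.3
```

Run:
```python
from m import *
plan([456,110,157],176)
print(arm.read_state()['contact_force'])
im,d=snap('wrist','w12')
```

```text
shift [-0.0031  0.0012  0.0038] rot [-0.0048  0.0049 -0.0015] | after-rot shift [-0.0031  0.0012  0.0038] pos [457.  106.8 160.8] w -0.33066253700347287
[ 0.75746106 -0.46462239  0.5022338 ]
```

View pics/w12.png

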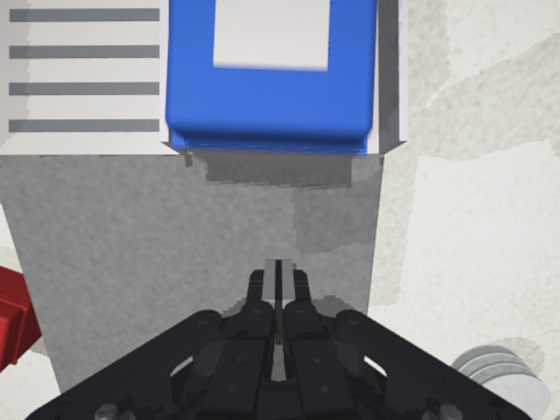

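It has tipped over the crest and is on its way. I retreat upward and look from outside.

Emit:
drive_tool(moves=[[[0,-0.01,0,-0.02,0,0,0],[0,-0.02,0,-0.04,0,0,0],[0,-0.03,0,-0.04,0,0,0],[0,-0.04,0,-0.02,0,0,0],[0,-0.04,0,0,0,0,0],[0,0,0,0,0,0,0]]])

```text
clock: 12.1
position: [465.4, 248.9, 284.0]
ee_rot: [-0.68, 0.733, 0.001, 0.001]
contact_force: [-0.2, -0.0, -0.6]
gripper_width: -0.3
```

Run:
```python
from m import *
print(arm.read_state()['contact_force'])
for n,t in(('side','s13'),('scene','c13')): snap(n,t)
a=cv2.imread('pics/c13.png')[110:270,130:380];cv2.imwrite('pics/c13b.png',cv2.resize(a,None,fx=3,fy=3,interpolation=2))
a=cv2.imread('pics/s13.png')[120:320,240:400];cv2.imwrite('pics/s13b.png',cv2.resize(a,None,fx=3,fy=3,interpolation=2))
```

```text
[-0.19547741 -0.04090129 -0.56242474]
```

View pics/c13b.png

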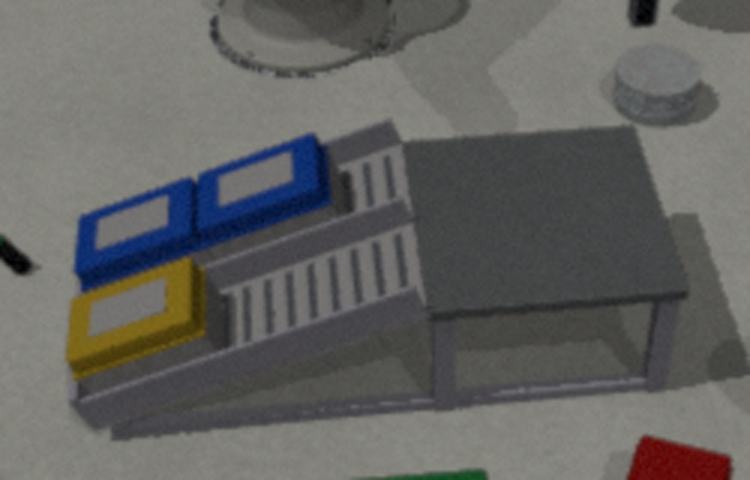

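View pics/s13b.png

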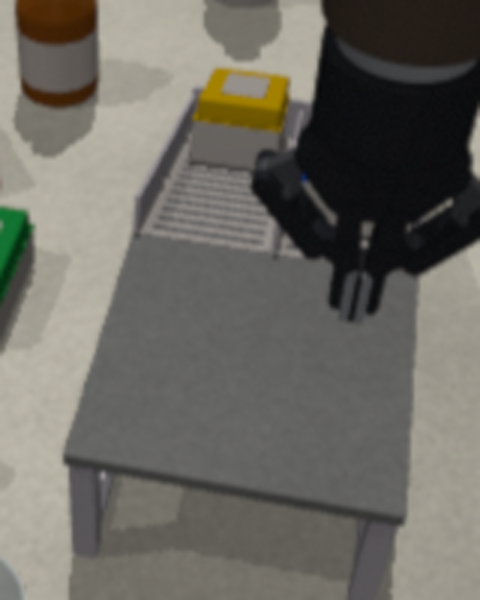

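The box is flat in the lane right behind the waiting blue one. I check once more from the scene camera, fitting planes to the lids and looking for any drift, then hand in.

Emit:
drive_tool(moves=[[[0,0,0,0,0,0,0],[0,0,0,0,0,0,0],[0,0,0,0,0,0,0],[0,0,0,0,0,0,0],[0,0,0,0,0,0,0]]])

```text
clock: 12.7
position: [463.9, 241.9, 282.5]
ee_rot: [-0.678, 0.735, 0.001, -0.002]
contact_force: [-0.8, 0.2, 0.6]
gripper_width: 0.0
```

Run:
```python
from m import *
im,d=snap('scene','c14'); a=cv2.imread('pics/c13.png'); b=cv2.imread('pics/c14.png'); s=cv2.imread('pics/scene0.png')
print('diff',np.abs(cv2.GaussianBlur(a,(5,5),0).astype(int)-cv2.GaussianBlur(b,(5,5),0))[150:230,150:260].max())
C=cloud('scene',d)
# label centres in c13b crop: front (132,222)/3, new (255,182)/3
for u,v in((174,184),(215,170),(172,212)):
    P=C[v-6:v+7,u-10:u+11].reshape(-1,3);A=np.c_[P[:,:2],np.ones(len(P))];k=np.linalg.lstsq(A,P[:,2],rcond=None)[0]
    print((u,v),P.mean(0).round(1),'slope deg',np.degrees(np.arctan(np.hypot(*k[:2]))))
for u,v in((270,287),(352,275),(400,230)): print(np.median(d[v-3:v+4,u-3:u+4])-np.median(np.load('pics/scene0.npy')[v-3:v+4,u-3:u+4]))
arm.job_done()
```

```text
diff 8
(174, 184) [ 436.6 -194.6  106.2] slope deg 21.083667212995937
(215, 170) [455.4 -82.6 153.9] slope deg 39.49357799904271
(172, 212) [ 541.6 -203.2  106.4] slope deg 19.857677446094915
-0.6390381
0.5579834
0.18408203
the job is handed in; nothing more can be done
```

View pics/c14.png

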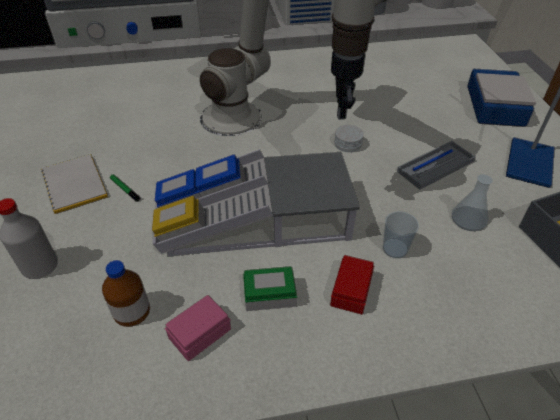

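Run:
```python
from m import *
C=cloud('scene',np.load('pics/c14.npy'))
for u,v in((217,174),(176,184)):
    P=C[v-4:v+5,u-9:u+10].reshape(-1,3);A=np.c_[P[:,:2],np.ones(len(P))];k=np.linalg.lstsq(A,P[:,2],rcond=None)[0]
    print(P.mean(0).round(1),np.degrees(np.arctan(np.hypot(*k[:2]))))
```

```text
the job is handed in; nothing more can be done
```

Run:
```python
import numpy as np
d=np.load('pics/c14.npy');f,cx,cy=486.473,285.271,211.660
T=np.array([[.192567758,.702425642,-.685212285,1436.14],[.98122687,-.130322869,.142161102,-97.189],[.0105587724,-.699724351,-.714334897,985.734]])
v,u=np.mgrid[:420,:560];C=np.stack([(u-cx)/f*d,(v-cy)/f*d,d,np.ones_like(d)],-1)@T.T
for u,v in((217,174),(176,184)):
    P=C[v-4:v+5,u-9:u+10].reshape(-1,3);A=np.c_[P[:,:2],np.ones(len(P))];k=np.linalg.lstsq(A,P[:,2],rcond=None)[0]
    print(P.mean(0).round(1),np.degrees(np.arctan(np.hypot(*k[:2]))))
```

```text
[478.  -79.  158.8] 40.75256105809216
[ 440.9 -189.   109. ] 19.07670668538459
```

Run:
```python
import numpy as np,cv2
d=np.load('pics/c14.npy');f,cx,cy=486.473,285.271,211.660
T=np.array([[.192567758,.702425642,-.685212285,1436.14],[.98122687,-.130322869,.142161102,-97.189],[.0105587724,-.699724351,-.714334897,985.734]])
v,u=np.mgrid[:420,:560];C=np.stack([(u-cx)/f*d,(v-cy)/f*d,d,np.ones_like(d)],-1)@T.T
# rack frame
a=np.radians(-93.9);R=np.array([[np.cos(a),np.sin(a)],[-np.sin(a),np.cos(a)]])
q=(C[...,:2]-[505.5,47])@R.T
print('along');[print(uu,vv,q[vv,uu].round(0),C[vv,uu,2].round(0)) for uu,vv in zip(range(196,244,4),range(180,166,-1))]
print('across');[print(217,vv,q[vv,217].round(0),C[vv,217,2].round(0)) for vv in range(158,200,2)]
a=cv2.imread('pics/c14.png')[145:225,145:275];cv2.imwrite('pics/c14b.png',cv2.resize(a,None,fx=6,fy=6,interpolation=2))
```

```text
along
196 180 [185. -39.] 126.0
200 179 [174. -34.] 133.0
204 178 [163. -35.] 134.0
208 177 [152. -29.] 142.0
212 176 [141. -28.] 145.0
216 175 [131. -30.] 146.0
220 174 [120. -30.] 149.0
224 173 [110. -25.] 155.0
228 172 [ 99. -26.] 157.0
232 171 [ 89. -19.] 165.0
236 170 [ 78. -21.] 165.0
240 169 [ 68. -47.] 146.0
across
217 158 [ 134. -276.] 3.0
217 160 [126. -84.] 152.0
217 162 [127. -78.] 150.0
217 164 [127. -67.] 152.0
217 166 [127. -62.] 150.0
217 168 [127. -50.] 152.0
217 170 [128. -45.] 150.0
217 172 [128. -38.] 149.0
217 174 [128. -29.] 150.0
217 176 [128. -21.] 150.0
217 178 [128. -11.] 152.0
217 180 [129. -17.] 140.0
217 182 [130. -16.] 134.0
217 184 [130. -16.] 127.0
217 186 [131. -16.] 120.0
217 188 [131.  -7.] 121.0
217 190 [132. -13.] 108.0
217 192 [132.   1.] 114.0
217 194 [133.   4.] 110.0
217 196 [134.  -2.] 97.0
217 198 [134.   4.] 95.0
```

View pics/c14b.png

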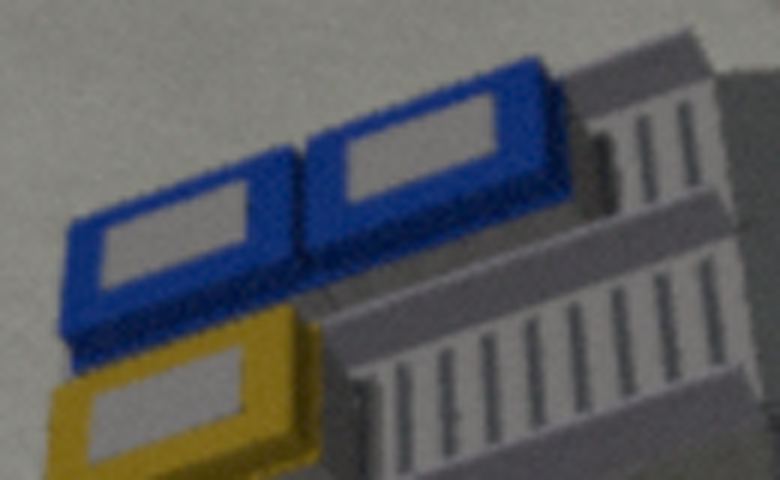

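The loose blue box is now flat in the near lane (`lane_right`), directly behind the waiting blue box, and I handed the job in at about 12.8 s. I gripped it across its width, set it on the deck turned to the lane with its front over the crest, and pushed it with the shut fingers until it tipped and slid down.

**What the last checks showed:**
- **Box at rest:** Depth readings from the last picture have its lid level across the lane. It slopes about 18° along the lane, and its top is at z ≈ 150 mm where 149 is expected. Nothing in the lanes changed between two pictures 0.65 s apart.
- **Other items:** The waiting blue and yellow boxes are still in their places. Depth on the green and red boxes and the beaker changed by less than 1 mm.
- **Arm:** It was clear of everything, above the deck end. The readings I took showed only a few newtons, though none was taken during a push.

**Disagreement:** Automatic plane fits on the new box's lid gave 39–41°. The first was printed by the same script that handed the job in, so I resolved it only afterwards. The row-by-row readings on the same picture contradict it. I think the fit failed because the depth was too noisy over a small patch.

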